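# Third hand at the mould-frame jig

## Task

Be my third hand while I screw together the wooden frame for a casting mould: pick up the longer of the two pine boards, stand it on its long edge on the jig's bed with its end up against the end stop, and press it flat against the sprung fence with a steady push of about 10 newtons, so that the fence sits about halfway along its travel and never runs to the end of it. Finish while still gripping the board and keeping up that push - do not let go. Leave the other board, the mug, the jar of brushes and the screwdriver where they are.

Things in the scene. Friction and masses are not known exactly. Their poses are not given: they have to be found in the camera images.
- long_board: the longer pine board, 20 x 180 x 80 mm (own x: thickness, own y: length, own z: height), plain pale wood with small dark pilot holes near its ends, about 0.1 to 0.2 kg; starts standing on its long edge on the table, its length within about 0.5 rad of world y. Origin: centre of its underside. Both ends and both faces are alike.
- short_board: the shorter pine board, same wood, 20 x 110 x 80 mm, standing on edge on the table; the two boards may have changed places. Origin: centre of its underside. Not needed now.
- jig: the frame jig, fixed to the table: plywood bed 15 mm thick, x -75 to +115 mm, y +-125 mm in its own frame. Origin: on the table under the bed. Own x is the pressing direction, away from the robot (within 0.25 rad of world x); own y runs along the fence towards the end stop. Behind the fence a fixed steel spring housing, 24 mm above the bed, at x +81 to +103 mm.
- fence_face (a point): the wooden face strip of the sprung fence, the part the board is pressed against: 190 mm long in jig y (from -100 to +90 mm), 16 mm thick with its backing bar, its top 22 mm above the bed (so gripper fingers holding the board's upper half pass over it). The point lies on its front face (towards the robot), at mid-length, at bed level; its own x is the jig's x. It slides with the fence.
- fence (a joint): how far the fence is pushed back along jig x, m: 0 at rest (front face at jig x = +20 mm), 0.030 at the end of its travel. The spring pushes back with 3 N at rest, 0.5 N more per mm: 10.5 N at 0.015, 18 N at 0.030.
- corner (a point): inner corner on the bed surface, fixed with the jig: where the line of the fence face at rest meets the end stop (jig x +20, y +100, z +15 mm). The end stop is a dark wood block fixed on the bed, jig x -40 to +60 mm, y +100 to +120 mm, 40 mm above the bed; the board end goes against its face at y +100, which puts the centre of the board at jig y +10 mm.
- mug: a green glazed mug, 80 mm across and 90 mm tall; origin: centre of its foot. A bystander.
- brush_jar: a glass jar, 76 mm across and 90 mm tall, with brushes standing up to about 140 mm; origin: centre of its foot. A bystander.
- screwdriver: a screwdriver lying on the table along world x, waiting for the person; origin at its underside near mid-length. A bystander.
Not all that is in view belongs to the job. What is shaped like the long_board but green is not meant.

How it is judged:
By the outcome, as a careful person would: the job done as asked, in the order asked, and still so for the second after the job is handed in, while the arm keeps its last pose, push and grip.
It also fails if it takes over 58 s, if anything falls off the work surface, if the arm or the gripper's body presses on something with over 40 N, if the wrist force passes 120 N, or if a joint passes its speed limit or range.

## Robot

A 6-joint arm with a two-finger parallel gripper is mounted at the origin on the work surface. World frame = base frame: x ahead of the robot, y to its left, z up, the work surface at z = 0. Lengths are in m, angles in rad, forces in N, time in s.
With the tool pointing down it reaches from about 0.35 to 0.85 m from the base axis. Payload 8.1 kg.
Tool frame: the origin (TCP) lies at the very end of the fingers, on their centre line; the grasp point (between the pads) lies 19 mm behind it; z points along the fingers, y is the line along which they close (so a half turn about z gives the same grasp; the last joint's range is limited). The gripper opens to 93 mm and grips with 3 to 60 N. Pads are 15 mm wide; open, the fingers measure 128 mm over their backs; the gripper's body (75 mm by 188 mm) begins 65 mm behind the grasp point.
Start: joints at [-1.345, 0.13, 1.488, -0, 1.523, -0.085], TCP at [0.184, -0.571, 0.219] pointing down, gripper open.
Joint ranges: [-2.96, 2.96], [-0.89, 2.26], [0.02, 2.5], [-1.34, 4.48], [0, 2.73], [-2.66, 2.66]. Speed limits (rad/s): [2.39, 2.39, 2.79, 3.14, 3.14, 3.14].

## Interface

Orientations are given as a rotation vector (axis times angle).
In Python, from plant import monitor, eyes, ticket gives the robot as it stands.
- The arm moves only by the tool arm_command, never from a script. Its argument "deltas" is a list that holds one entry, the list of rows, each a list of 6 numbers: the shift along the world's x, y, z in cm, then the turn, a rotation vector about the world's x, y, z in degrees. In form: [[[tx, ty, tz, rx, ry, rz], ...]]. A call has 1 to 12 rows; each row shifts and turns the commanded pose from where the row before left it; what a row does not reach is not made up. A row lasts 1/12 s, in which the tool goes at most 41.7 mm and 7.16 degrees, less where a joint would pass 70% of its speed; a pose out of reach is approached as far as the arm can. A call is refused whole if a number of a shift passes 4.17 or a number of a turn 7.16, either way. A call with a gripper value outside its range is refused whole. "gripper" is the opening, from -1 (shut) to 1 (fully open), set as the call begins (left out, the last holds). The fingers move at their own pace and stop on an object; "squeeze" is the grip in N (left out, the last holds). Time passes only in rows, so rows that do not move let the fingers close. It gives the time, the measured TCP pose, the force, the opening and the grip force at its end, in the units of the state.
- monitor.read_state(): the state, without advancing time (a new reading comes with each control period).
- eyes.read_camera(name): name is "scene" or "top" or "wrist"; returns the picture (480x640x3 uint8, blue, green, red); there is no depth.
- eyes.camera_model(name): a dict with "fx", "fy", "cx", "cy" (pixels), "rvec" (rotation vector, rad) and "tvec" (3), from world to camera coordinates, as OpenCV has them. Camera axes: x right, y down, z forward; pixel columns grow to the right and rows downward; lengths in m; the calibration is good to about 2 mm. A picture is of the moment at which its call begins: read the wrist's pose just before it. camera_model takes no time and is no camera call; for the wrist camera it gives the pose at the moment of the call.
- ticket.close_job(): hands the job in; it is judged then, once.
The state is a dict: "t": time; "q": joint angles; "dq": joint speeds; "joint_torque": joint torques, N m; "tool_pos": TCP position; "orientation": TCP orientation; "force": force on the tool from outside, world axes, zero at the start; "wrist_torque": the same for the moment, N m; "opening": finger opening in m; "gripper_force": force on a finger pad.
Only numpy, scipy, OpenCV 4.12 (cv2) and the standard library are available. Lean on these libraries where they do the work, as an engineer would, in place of code of your own. Each camera call takes 0.05 s, during which the arm holds its last target. There are 200 camera calls.

## Working session

There is one attempt and no reset: what is moved stays moved. The work goes in short steps, Python scripts to look and compute and a tool call to move; the robot and the scene stay as the last step left them, time stands still between calls to the robot, and variables do not carry over. Pictures are saved under pics/ and viewed, at most 10 in all, crops included, and the job is handed in when it is done.

Besides the shell and the picture viewer there is one more tool, called after ">>>" as name([rows], argument=value, ...), one row to a line, values as JSON. arm_command: Moves the arm, as the interface text tells. Its arguments: {"type":"object","properties":{"deltas":{"type":"array"},"gripper":{"type":"number"},"squeeze":{"type":"number"}},"required":["deltas"]}

```bash
mkdir -p pics; python3 - <<'E'
from plant import monitor, eyes
import cv2
s=monitor.read_state();print(s)
for n in("scene","top"):
    cv2.imwrite(f"pics/{n}0.png",eyes.read_camera(n));print(n,eyes.camera_model(n))
E
```

```text
{'t': 0.0, 'q': array([-1.34538790e+00,  1.31113585e-01,  1.48924993e+00, -1.23491823e-05,
        1.52297811e+00, -8.53803444e-02]), 'dq': array([ 1.38002680e-03, -1.99455817e-05, -7.64470344e-04, -1.24033725e-03,
       -2.04311677e-04,  9.11949522e-04]), 'joint_torque': array([-1.57786915e-03, -5.59838784e+01, -4.91765606e+01,  7.61963823e-02,
        3.51339590e-02, -1.29298564e-04]), 'tool_pos': array([ 0.18339133, -0.57071213,  0.21763197]), 'orientation': array([-3.10201529e+00, -4.85954540e-01,  2.11400195e-04]), 'force': array([ 0.27530929, -0.81301448,  0.13783262]), 'wrist_torque': array([-0.00827167,  0.02153682, -0.00898862]), 'gripper_force': 0.0, 'opening': 0.09335760569636163}
scene {'fx': 609.789759444501, 'fy': 609.789759444501, 'cx': 326.90089957995644, 'cy': 244.1553329355136, 'rvec': array([ 1.24174261,  2.38582   , -0.88506375]), 'tvec': array([ 0.27113394, -0.33178226,  1.89206696])}
top {'fx': 494.3124652388993, 'fy': 494.3124652388993, 'cx': 328.62298386000214, 'cy': 244.83007260798905, 'rvec': array([ 2.18649796, -2.20368853,  0.09656313]), 'tvec': array([0.04520749, 0.55269265, 1.3708533 ])}
```

View pics/top0.png

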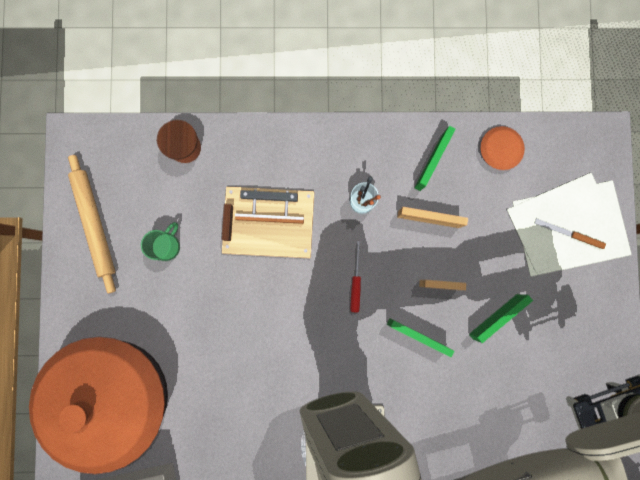

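View pics/scene0.png

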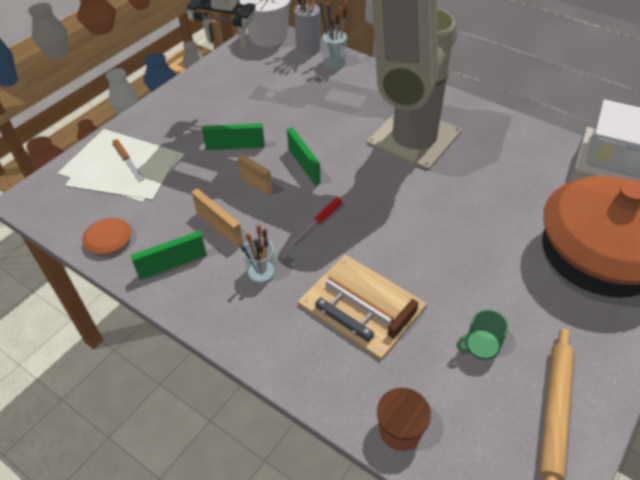

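In the top view the pine boards are at (432,216), about 70 px long, and (442,286), about 46 px long. The green boards at (435,157), (420,337) and (500,318) are decoys. The long_board should be the pine one at (432,216). The jig is at (268,222), with its end stop on the left (+y) and the housing at the top (+x). I'll enlarge to confirm.

```bash
python3 - <<'E'
import cv2,numpy as np
im=cv2.imread("pics/top0.png")
a=cv2.resize(im[180:270,215:325],None,fx=7,fy=7,interpolation=cv2.INTER_CUBIC)[:600]
b=cv2.resize(im[190:300,385:480],None,fx=5,fy=5,interpolation=cv2.INTER_CUBIC)
cv2.imwrite("pics/jig.png",a);cv2.imwrite("pics/boards.png",b)
E
```

```text
(no output)
```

View pics/jig.png

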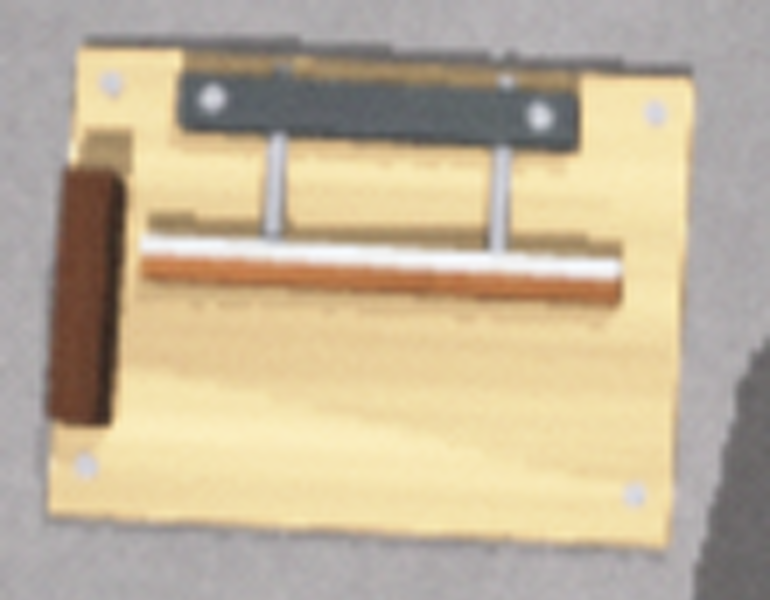

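View pics/boards.png

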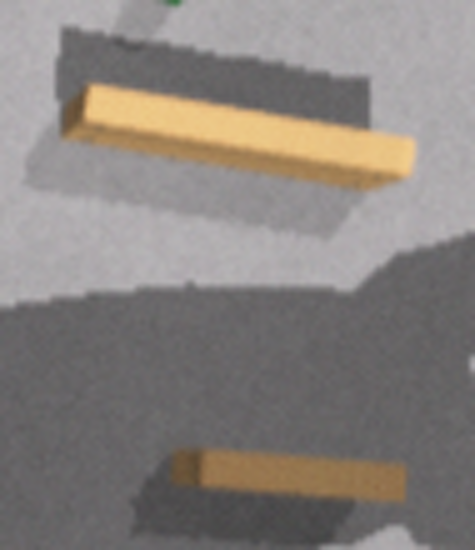

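The upper board is the longer one: pine, 325/5 px long, against about 205/5 px for the lower. In its crop, its top-face corners are (90,85), (415,140), (410,180) and (78,127). In the jig crop, the bed corners are (82,45), (693,72), (668,548) and (48,515).

```bash
cat > h.py <<'E'
import numpy as np,cv2
from scipy.optimize import least_squares
from scipy.spatial.transform import Rotation as R
def px2w(cm,uv,z):
    uv=np.atleast_2d(uv).astype(float)
    Rm=cv2.Rodrigues(np.array(cm["rvec"],float))[0];c=-Rm.T@cm["tvec"]
    d=np.c_[(uv[:,0]-cm["cx"])/cm["fx"],(uv[:,1]-cm["cy"])/cm["fy"],np.ones(len(uv))]@Rm
    return c+d*((z-c[2])/d[:,2])[:,None]
def fit(local,world):
    f=lambda p:((local@R.from_euler('z',p[2]).as_matrix()[:2,:2].T)+p[:2]-world[:,:2]).ravel()
    r=least_squares(f,[*world[:,:2].mean(0),0]);return r.x,r.fun.reshape(-1,2)*1e3
def crop(uv,f,o): return (np.array(uv)+.5)/f-.5+np.array(o)
E
python3 - <<'E'
from h import *
from plant import eyes
np.set_printoptions(precision=4,suppress=True)
cm=eyes.camera_model("top")
j=px2w(cm,crop([(82,45),(693,72),(668,548),(48,515)],7,(215,180)),.015)
print(fit(np.array([[.115,.125],[.115,-.125],[-.075,-.125],[-.075,.125]]),j))
# end stop top face z .055: left-top, right-top, right-bottom,left-bottom
j=px2w(cm,crop([(65,168),(122,172),(110,425),(50,420)],7,(215,180)),.055)
print(fit(np.array([[.06,.12],[.06,.10],[-.04,.10],[-.04,.12]]),j))
for p in [[(90,85),(415,140),(410,180),(78,127)]]:
    b=px2w(cm,crop(p,5,(385,190)),.08);print(b,fit(np.array([[.01,.09],[.01,-.09],[-.01,-.09],[-.01,.09]]),b))
b=px2w(cm,crop([(203,450),(407,463),(405,502),(200,488)],5,(385,190)),.08);print(fit(np.array([[.01,.055],[.01,-.055],[-.01,-.055],[-.01,.055]]),b))
print("jar,screwdriver,mug",px2w(cm,[(364,200),(357,243),(355,311),(160,245)],.02))
print(eyes.camera_model("wrist"))
E
```

```text
(array([ 0.6004,  0.2128, -0.0577]), array([[ 0.0718,  1.7579],
       [-2.0597, -0.8584],
       [ 1.3467, -1.1594],
       [ 0.6411,  0.2599]]))
(array([ 0.6002,  0.2098, -0.0488]), array([[-0.0368, -1.2403],
       [ 0.6931,  1.0485],
       [ 0.2431,  1.7666],
       [-0.8995, -1.5748]]))
[[ 0.6512 -0.1593  0.08  ]
 [ 0.6201 -0.3355  0.08  ]
 [ 0.5983 -0.3321  0.08  ]
 [ 0.6283 -0.1523  0.08  ]] (array([ 0.6245, -0.2448, -0.1707]), array([[-1.5583,  1.4683],
       [-1.0549,  0.2745],
       [ 1.0167,  0.3368],
       [ 1.5966, -2.0796]]))
(array([ 0.4392, -0.2704, -0.0747]), array([[-0.1656,  0.0961],
       [-0.4728,  0.2728],
       [ 0.4427,  0.1052],
       [ 0.1957, -0.4741]]))
jar,screwdriver,mug [[ 0.6794 -0.0603  0.02  ]
 [ 0.5575 -0.039   0.02  ]
 [ 0.3677 -0.031   0.02  ]
 [ 0.5559  0.5116  0.02  ]]
{'fx': 338.97648897782886, 'fy': 338.97648897782886, 'cx': 323.6067958481316, 'cy': 240.45293515698154, 'rvec': array([-2.3423,  1.7082,  0.2485]), 'tvec': array([-0.5989, -0.0324,  0.3911])}
```

>>> arm_command([
  [[1.8,1.4,0,0,0,2.6],[1.8,1.4,0,0,0,2.6],[1.8,1.4,0,0,0,2.6],[1.8,1.4,0,0,0,2.6],[1.8,1.4,0,0,0,2.6],[1.8,1.4,0,0,0,2.6],[1.8,1.4,0,0,0,2.6],[1.8,1.4,0,0,0,2.6],[1.8,1.4,0,0,0,2.6],[1.8,1.4,0,0,0,2.6],[1.8,1.4,0,0,0,2.6],[1.8,1.4,0,0,0,2.6]],
], gripper=1, squeeze=55)

```text
t: 1.1
tool_pos: [0.4001, -0.4022, 0.2182]
orientation: [-2.856, -1.306, 0.0]
force: [0.1, 0.2, -0.5]
opening: 0.0928
gripper_force: 0.0
```

>>> arm_command([
  [[1.8,1.4,0,0,0,2.6],[1.8,1.4,0,0,0,2.6],[1.8,1.4,0,0,0,2.6],[1.8,1.4,0,0,0,2.6],[1.8,1.4,0,0,0,2.6],[1.8,1.4,0,0,0,2.6],[1.8,1.4,0,0,0,2.6],[1.8,1.4,0,0,0,2.6],[1.8,1.4,0,0,0,2.6],[1.8,1.4,0,0,0,2.6],[1.8,0,0,0,0,2.6],[0,0,0,0,0,2.6]],
])

```text
t: 2.1
tool_pos: [0.5996, -0.2615, 0.2176]
orientation: [-2.398, -2.029, -0.001]
force: [0.3, -0.6, -0.2]
opening: 0.0933
gripper_force: 0.0
```

```bash
cat > st.py <<'E'
from h import *
from plant import monitor,eyes
np.set_printoptions(precision=4,suppress=True)
def st(bd=None):
    s=monitor.read_state();m=R.from_rotvec(s["orientation"]).as_matrix()
    print(s["t"],s["tool_pos"],"yaw_y deg",np.degrees(np.arctan2(m[1,1],m[0,1])),"z",m[:,2],"F",s["force"],"M",s["wrist_torque"],s["opening"],s["gripper_force"],"q6",s["q"][5])
E
python3 - <<'E'
from st import *
st()
cv2.imwrite("pics/w1.png",eyes.read_camera("wrist"))
E
```

```text
2.1 [ 0.5996 -0.2615  0.2176] yaw_y deg -9.52648004222235 z [-0.0002  0.0009 -1.    ] F [ 0.2549 -0.6105 -0.1812] M [-0.0248 -0.1509  0.0776] 0.09331183160026953 0.0 q6 -0.3238013528421881
```

View pics/w1.png

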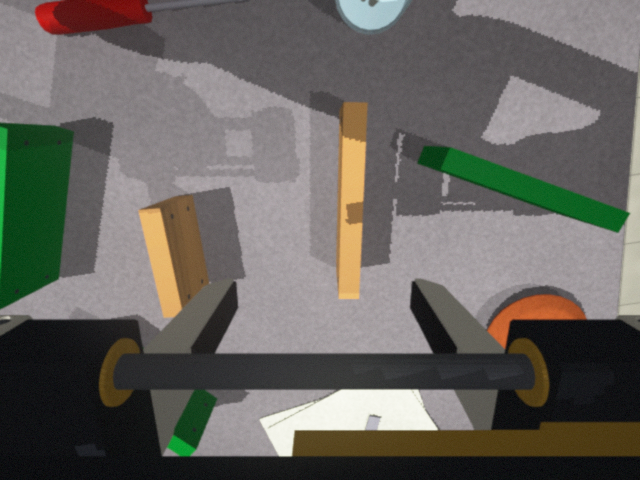

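The wrist view shows the long board between the fingers, with top-face corners at about (345,102), (368,102), (359,299) and (338,299).

```bash
python3 - <<'E'
from st import *
cm=eyes.camera_model("wrist")
b=px2w(cm,[(368,102),(359,299),(338,299),(345,102)],.08)
print(b,fit(np.array([[.01,.09],[.01,-.09],[-.01,-.09],[-.01,.09]]),b))
E
```

```text
[[ 0.653  -0.1596  0.08  ]
 [ 0.6215 -0.3372  0.08  ]
 [ 0.6011 -0.3339  0.08  ]
 [ 0.6341 -0.1565  0.08  ]] (array([ 0.6274, -0.2468, -0.1797]), array([[ 0.3292, -0.446 ],
       [-0.3014,  0.1174],
       [ 0.4179,  0.3263],
       [-0.4458,  0.0022]]))
```

>>> arm_command([
  [[1.35,0.75,-1.5,0,0,-0.35],[1.35,0.75,-1.5,0,0,-0.35],[0,0,-2,0,0,0],[0,0,-2,0,0,0],[0,0,-2,0,0,0],[0,0,-2,0,0,0],[0,0,-2,0,0,0],[0,0,-2,0,0,0],[0,0,-2,0,0,0],[0,0,-1,0,0,0],[0,0,-0.8,0,0,0],[0,0,0,0,0,0]],
])

```text
t: 3.15
tool_pos: [0.6231, -0.2478, 0.0286]
orientation: [-2.414, -2.006, 0.002]
force: [-0.7, -0.5, 0.0]
opening: 0.0928
gripper_force: 0.0
```

>>> arm_command([
  [[0,0,0,0,0,0],[0,0,0,0,0,0],[0,0,0,0,0,0],[0,0,0,0,0,0],[0,0,0,0,0,0],[0,0,0,0,0,0],[0,0,0,0,0,0],[0,0,0,0,0,0],[0,0,0,0,0,0],[0,0,0,0,0,0],[0,0,0,0,0,0],[0,0,0,0,0,0]],
], gripper=-1, squeeze=55)

```text
t: 4.15
tool_pos: [0.6246, -0.2483, 0.0307]
orientation: [2.415, 2.009, 0.0]
force: [-0.2, -0.1, 0.7]
opening: 0.02
gripper_force: 55.0
```

```bash
python3 -c "
from st import *
st()"
```

```text
4.15 [ 0.6246 -0.2483  0.0307] yaw_y deg -10.49332680477758 z [ 0.0003 -0.0001 -1.    ] F [-0.1962 -0.0936  0.6847] M [-0.0713 -0.1787 -0.0074] 0.01998392912994254 54.998082518577576 q6 -0.27148966909125055
```

>>> arm_command([
  [[0,0,0.5,0,0,0],[0,0,1,0,0,0],[0,0,2,0,0,0],[0,0,2,0,0,0],[0,0,2,0,0,0],[0,0,2,0,0,0],[0,0,2,0,0,0],[0,0,2,0,0,0],[0,0,2,0,0,0],[0,0,1,0,0,0],[0,0,0.5,0,0,0],[0,0,0,0,0,0]],
])

```text
t: 5.15
tool_pos: [0.6251, -0.2486, 0.2024]
orientation: [2.413, 2.008, 0.002]
force: [-0.1, 0.1, -0.5]
opening: 0.0194
gripper_force: 55.0
```

>>> arm_command([
  [[-0.2,1.0,0,0,0,0.3],[-0.2,2,0,0,0,0.3],[-0.2,2,0,0,0,0.3],[-0.2,2,0,0,0,0.3],[-0.2,2,0,0,0,0.3],[-0.2,2,0,0,0,0.3],[-0.2,2,0,0,0,0.3],[-0.2,2,0,0,0,0.3],[-0.2,2,0,0,0,0.3],[-0.2,2,0,0,0,0.3],[-0.2,2,0,0,0,0.3],[-0.2,2,0,0,0,0.3]],
])

```text
t: 6.15
tool_pos: [0.5989, -0.0165, 0.1984]
orientation: [-2.348, -2.083, 0.003]
force: [1.0, 0.8, -1.7]
opening: 0.0196
gripper_force: 55.0
```

>>> arm_command([
  [[-0.2,2,0,0,0,0.3],[-0.2,2,0,0,0,0.3],[-0.2,2,0,0,0,0.3],[-0.2,2,0,0,0,0.3],[-0.2,2,0,0,0,0.3],[-0.2,2,0,0,0,0.3],[-0.2,2,0,0,0,0.3],[-0.2,2,0,0,0,0.3],[-0.2,2,0,0,0,0.3],[0,2,0,0,0,0.3],[0,1.5,0,0,0,0.3],[0,0,0,0,0,0.3]],
])

```text
t: 7.15
tool_pos: [0.5809, 0.1997, 0.1989]
orientation: [-2.279, -2.159, 0.003]
force: [1.5, 0.5, -0.6]
opening: 0.0197
gripper_force: 55.0
```

```bash
python3 - <<'E'
from st import *
st()
cv2.imwrite("pics/w2.png",eyes.read_camera("wrist"))
cm=eyes.camera_model("wrist")
# board top corners predicted & jig points predicted
p=np.array([.6003,.212]);Rz=R.from_euler('z',-.055).as_matrix()
L=np.array([[.02,.10,.015],[.02,.09,.037],[.02,-.1,.037],[-.04,.1,.055],[.06,.1,.055],[-.075,.125,.015],[.115,.125,.015]])
W=L@Rz.T+[.6003,.212,0]
print(cv2.projectPoints(W,cm["rvec"],cm["tvec"],np.array([[cm["fx"],0,cm["cx"]],[0,cm["fy"],cm["cy"]],[0,0,1]]),None)[0][:,0])
E
```

```text
7.15 [0.5809 0.1997 0.1989] yaw_y deg -3.1032536018380337 z [-0.0027  0.0005 -1.    ] F [ 1.4645  0.5189 -0.5815] M [-0.0636 -0.0666  0.0441] 0.019719289169889808 54.998037815093994 q6 0.30108161608710265
[[363.4608 101.5763]
 [365.7786 110.8425]
 [359.3641 301.0227]
 [297.8819  96.5018]
 [415.938   96.5378]
 [263.2397  72.9303]
 [465.5851  72.971 ]]
```

View pics/w2.png

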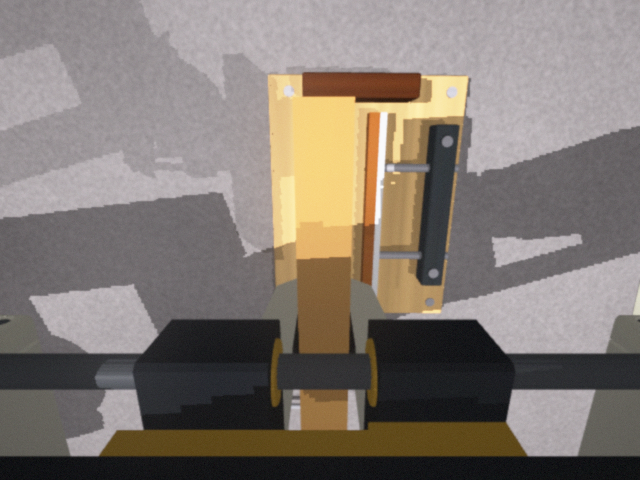

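```bash
python3 - <<'E'
import cv2
im=cv2.imread("pics/w2.png")
cv2.imwrite("pics/w2c.png",cv2.resize(im[65:325,255:480],None,fx=2.3,fy=2.3,interpolation=cv2.INTER_CUBIC))
E
```

```text
(no output)
```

View pics/w2c.png

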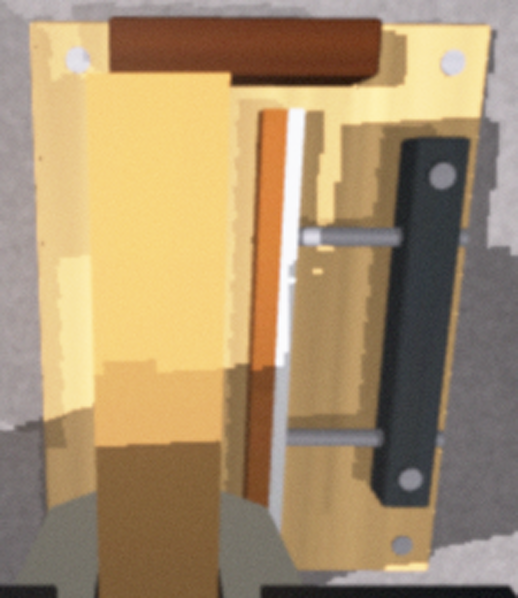

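```bash
python3 - <<'E'
from st import *
cm=eyes.camera_model("wrist");K=np.array([[cm["fx"],0,cm["cx"]],[0,cm["fy"],cm["cy"]],[0,0,1]])
L=np.array([[-75,125,15],[115,125,15],[115,-125,15],[-40,120,55],[60,120,55],[60,100,55]])/1e3
uv=crop([(30,22),(490,26),(428,570),(110,18),(381,20),(378,76)],2.3,(255,65))
def pr(L,p): return cv2.projectPoints(L@R.from_euler('z',p[2]).as_matrix().T+[p[0],p[1],0],cm["rvec"],cm["tvec"],K,None)[0][:,0]
r=least_squares(lambda p:(pr(L,p)-uv).ravel(),[.6,.212,-.055]);print(r.x,r.fun.reshape(-1,2))
f=np.array([[20,90,37],[20,90,15],[20,-90,37],[20,-90,15]])/1e3
print((pr(f,r.x)-[255,65]+.5)*2.3-.5)
# board top corners at left and right far end
print(px2w(cm,crop([(85,73),(231,72)],2.3,(255,65)),.1989-.031+.08)); st()
E
```

```text
[ 0.6028  0.2104 -0.0598] [[-1.0935 -0.0169]
 [ 0.9304 -0.6573]
 [ 0.1994  1.1656]
 [-1.3594 -0.306 ]
 [ 1.0624 -0.5217]
 [ 0.3003  1.0487]]
[[262.896  110.4016]
 [256.287  114.3408]
 [245.8969 526.9461]
 [241.1242 507.2543]]
[[0.5766 0.2918 0.2479]
 [0.5969 0.2908 0.2479]]
7.2 [0.5813 0.1982 0.1991] yaw_y deg -3.1048876946813193 z [-0.0024 -0.0005 -1.    ] F [-0.1802  0.0205 -1.9956] M [-0.0285 -0.0982  0.0102] 0.019459024953608142 54.99788045883179 q6 0.2992062958780655
```

>>> arm_command([
  [[0.3,0.5,-1,0,0,-0.3],[0.3,0.6,-1.5,0,0,0],[0,0,-2,0,0,0],[0,0,-2,0,0,0],[0,0,-2,0,0,0],[0,0,-2,0,0,0],[0,0,-1.5,0,0,0],[0,0,-1,0,0,0],[0,0,-1,0,0,0],[0,0,-0.5,0,0,0],[0,0,0,0,0,0],[0,0,0,0,0,0]],
])

```text
t: 8.2
tool_pos: [0.5888, 0.2077, 0.0559]
orientation: [2.29, 2.15, 0.0]
force: [0.7, -0.5, -2.5]
opening: 0.0201
gripper_force: 55.0
```

```bash
python3 -c "
from st import *
st()"
```

```text
8.2 [0.5888 0.2077 0.0559] yaw_y deg -3.604047726595803 z [ 0.0003  0.0001 -1.    ] F [ 0.6586 -0.5449 -2.4602] M [ 0.0042 -0.0806  0.0157] 0.020106496870998986 54.99779284000397 q6 0.31997245394061047
```

>>> arm_command([
  [[0,0,-0.2,0,0,0],[0,0,-0.2,0,0,0],[0,0,-0.2,0,0,0],[0,0,-0.1,0,0,0],[0,0,-0.1,0,0,0],[0,0,0,0,0,0],[0,0,0,0,0,0]],
])

```text
t: 8.78
tool_pos: [0.5885, 0.2077, 0.0476]
orientation: [-2.29, -2.151, 0.0]
force: [0.4, -0.3, -0.8]
opening: 0.0199
gripper_force: 55.0
```

>>> arm_command([
  [[0,0,-0.1,0,0,0],[0,0,0,0,0,0],[0,0,0,0,0,0]],
])

```text
t: 9.03
tool_pos: [0.5885, 0.2077, 0.0466]
orientation: [-2.29, -2.151, 0.0]
force: [-0.5, -0.4, -0.9]
opening: 0.0197
gripper_force: 55.0
```

>>> arm_command([
  [[0,0,-0.1,0,0,0],[0,0,0,0,0,0],[0,0,0,0,0,0]],
])

```text
t: 9.28
tool_pos: [0.5886, 0.2078, 0.0457]
orientation: [2.29, 2.151, 0.0]
force: [0.3, 0.7, -1.6]
opening: 0.0195
gripper_force: 55.0
```

>>> arm_command([
  [[0,0,-0.1,0,0,0],[0,0,0,0,0,0],[0,0,0,0,0,0]],
])

```text
t: 9.53
tool_pos: [0.5886, 0.2078, 0.0456]
orientation: [2.29, 2.151, 0.0]
force: [-4.4, -1.5, 6.2]
opening: 0.0199
gripper_force: 55.0
```

>>> arm_command([
  [[0,0,-0.05,0,0,0],[0,0,0,0,0,0],[0,0,0,0,0,0]],
])

```text
t: 9.78
tool_pos: [0.5887, 0.2078, 0.0457]
orientation: [2.29, 2.151, 0.0]
force: [-5.5, -1.2, 10.4]
opening: 0.0197
gripper_force: 55.0
```

>>> arm_command([
  [[0,0,0.1,0,0,0],[0,0.2,0,0,0,0],[0,0.2,0,0,0,0],[0,0.2,0,0,0,0],[0,0,0,0,0,0],[0,0,0,0,0,0]],
])

```text
t: 10.28
tool_pos: [0.5891, 0.2141, 0.0456]
orientation: [2.289, 2.151, 0.002]
force: [0.2, -1.0, 4.8]
opening: 0.02
gripper_force: 55.0
```

>>> arm_command([
  [[0,0.1,0,0,0,0],[0,0.1,0,0,0,0],[0,0,0,0,0,0],[0,0,0,0,0,0]],
])

```text
t: 10.62
tool_pos: [0.589, 0.2157, 0.0457]
orientation: [2.29, 2.15, 0.001]
force: [0.9, -2.7, 5.4]
opening: 0.0198
gripper_force: 55.0
```

>>> arm_command([
  [[0,0.1,0,0,0,0],[0,0,0,0,0,0],[0,0,0,0,0,0]],
])

```text
t: 10.87
tool_pos: [0.589, 0.2166, 0.0456]
orientation: [2.29, 2.15, 0.001]
force: [0.7, -3.2, 5.9]
opening: 0.0198
gripper_force: 55.0
```

>>> arm_command([
  [[0,0.1,0,0,0,0],[0,0,0,0,0,0],[0,0,0,0,0,0]],
])

```text
t: 11.12
tool_pos: [0.589, 0.2176, 0.0456]
orientation: [2.29, 2.15, 0.001]
force: [-0.1, -3.3, 6.3]
opening: 0.0194
gripper_force: 55.0
```

>>> arm_command([
  [[0,0.1,-0.0,0,0,0],[0,0,0,0,0,0],[0,0,0,0,0,0]],
])

```text
t: 11.37
tool_pos: [0.589, 0.2186, 0.0456]
orientation: [2.29, 2.15, 0.001]
force: [-0.3, -3.2, 5.5]
opening: 0.0196
gripper_force: 55.0
```

>>> arm_command([
  [[0,0.1,0,0,0,0],[0,0,0,0,0,0],[0,0,0,0,0,0]],
])

```text
t: 11.62
tool_pos: [0.589, 0.2196, 0.0456]
orientation: [2.29, 2.15, 0.001]
force: [-0.3, -2.5, 6.8]
opening: 0.0196
gripper_force: 55.0
```

>>> arm_command([
  [[0,0.1,0,0,0,0],[0,0,0,0,0,0],[0,0,0,0,0,0]],
])

```text
t: 11.87
tool_pos: [0.589, 0.2206, 0.0456]
orientation: [2.29, 2.15, 0.001]
force: [-0.1, -3.6, 5.8]
opening: 0.0199
gripper_force: 55.0
```

>>> arm_command([
  [[0,0.1,0,0,0,0],[0,0,0,0,0,0],[0,0,0,0,0,0]],
])

```text
t: 12.12
tool_pos: [0.5891, 0.2208, 0.0457]
orientation: [2.289, 2.149, -0.0]
force: [-0.2, -7.6, 6.2]
opening: 0.0197
gripper_force: 55.0
```

>>> arm_command([
  [[0,0.1,0,0,0,0],[0,0,0,0,0,0],[0,0,0,0,0,0]],
])

```text
t: 12.37
tool_pos: [0.589, 0.2208, 0.0457]
orientation: [2.289, 2.148, -0.002]
force: [-1.3, -11.3, 8.4]
opening: 0.0199
gripper_force: 55.0
```

>>> arm_command([
  [[0,0.1,0,0,0,0],[0,0,0,0,0,0],[0,0,0,0,0,0]],
])

```text
t: 12.62
tool_pos: [0.5891, 0.2208, 0.0458]
orientation: [2.289, 2.148, -0.004]
force: [-2.2, -15.9, 10.6]
opening: 0.0199
gripper_force: 55.0
```

>>> arm_command([
  [[0,-0.15,0.06,0,0,0],[0.2,-0.012,0,0,0,0],[0.2,-0.012,0,0,0,0],[0.2,-0.012,0,0,0,0],[0.2,-0.012,0,0,0,0],[0.2,-0.012,0,0,0,0],[0.2,-0.012,0,0,0,0],[0.2,-0.012,0,0,0,0],[0.2,-0.012,0,0,0,0],[0.2,-0.012,0,0,0,0],[0,0,0,0,0,0],[0,0,0,0,0,0]],
])

```text
t: 13.62
tool_pos: [0.6047, 0.2198, 0.0457]
orientation: [-2.288, -2.151, 0.008]
force: [-10.8, -10.6, 14.3]
opening: 0.0198
gripper_force: 55.2
```

```bash
python3 -c "
from st import *
st()"
```

```text
13.6167 [0.6047 0.2198 0.0457] yaw_y deg -3.5566764896434506 z [-0.0044 -0.0025 -1.    ] F [-10.8278 -10.5569  14.2749] M [-0.9959  1.9929  0.6629] 0.019755803080687882 55.18696367740631 q6 0.332169308174708
```

>>> arm_command([
  [[0,-0.06,0.1,0,0,0],[0,0,0,0,0,0],[0,0,0,0,0,0]],
])

```text
t: 13.87
tool_pos: [0.6054, 0.2198, 0.0458]
orientation: [-2.289, -2.15, 0.005]
force: [-3.0, -6.5, 3.1]
opening: 0.0195
gripper_force: 55.0
```

```bash
python3 -c "
from st import *
st()"
```

```text
13.8667 [0.6054 0.2198 0.0458] yaw_y deg -3.589736210106582 z [-0.0026 -0.0014 -1.    ] F [-3.0324 -6.5015  3.0915] M [-0.6901  0.5063  0.2606] 0.019472698057192185 55.01097321510315 q6 0.3319628637179164
```

>>> arm_command([
  [[0.1,-0.006,0,0,0,0],[0.1,-0.006,0,0,0,0],[0.1,-0.006,0,0,0,0],[0,0,0,0,0,0],[0,0,0,0,0,0]],
])

```text
t: 14.28
tool_pos: [0.6079, 0.2196, 0.0457]
orientation: [-2.288, -2.15, 0.006]
force: [-5.1, -6.8, 5.2]
opening: 0.0197
gripper_force: 55.0
```

>>> arm_command([
  [[0.1,-0.006,0,0,0,0],[0.1,-0.006,0,0,0,0],[0,0,0,0,0,0],[0,0,0,0,0,0]],
])

```text
t: 14.62
tool_pos: [0.6099, 0.2195, 0.0457]
orientation: [-2.289, -2.15, 0.006]
force: [-5.9, -5.9, 4.9]
opening: 0.0197
gripper_force: 55.0
```

>>> arm_command([
  [[0.1,-0.006,0,0,0,0],[0.1,-0.006,0,0,0,0],[0,0,0,0,0,0],[0,0,0,0,0,0]],
])

```text
t: 14.95
tool_pos: [0.6119, 0.2194, 0.0458]
orientation: [-2.288, -2.15, 0.006]
force: [-6.2, -5.8, 6.3]
opening: 0.0202
gripper_force: 55.0
```

```bash
python3 -c "
from st import *
st()"
```

```text
14.95 [0.6119 0.2194 0.0458] yaw_y deg -3.569694627074455 z [-0.0038 -0.0016 -1.    ] F [-6.1777 -5.7614  6.3438] M [-0.7033  1.0314  0.3459] 0.020187158942989065 55.044516921043396 q6 0.3281703789902986
```

>>> arm_command([
  [[0.1,-0.006,0.04,0,0,0],[0.1,-0.006,0,0,0,0],[0,0,0,0,0,0],[0,0,0,0,0,0]],
])

```text
t: 15.28
tool_pos: [0.613, 0.2193, 0.0458]
orientation: [-2.288, -2.149, 0.008]
force: [-8.4, -6.3, 5.4]
opening: 0.0195
gripper_force: 55.0
```

>>> arm_command([
  [[0.1,-0.006,0,0,0,0],[0.1,-0.006,0,0,0,0],[0,0,0,0,0,0],[0,0,0,0,0,0]],
])

```text
t: 15.62
tool_pos: [0.6148, 0.2192, 0.0458]
orientation: [-2.288, -2.149, 0.009]
force: [-9.7, -5.6, 6.4]
opening: 0.0194
gripper_force: 55.0
```

```bash
python3 -c "
from st import *
st()"
```

```text
15.6167 [0.6148 0.2192 0.0458] yaw_y deg -3.5808091843733365 z [-0.0062 -0.0016 -1.    ] F [-9.6787 -5.5864  6.423 ] M [-0.6401  1.8371  0.2262] 0.01941108376067614 55.005812644958496 q6 0.3264564291219832
```

>>> arm_command([
  [[0.1,-0.006,0.02,0,-0.1,0],[0.1,-0.006,0,0,-0.1,0],[0.1,-0.006,0,0,-0.1,0],[0.1,-0.006,0,0,-0.1,0],[0.1,-0.006,0,0,0,0],[0.1,-0.006,0,0,0,0],[0,0,0,0,0,0],[0,0,0,0,0,0]],
])

```text
t: 16.28
tool_pos: [0.6199, 0.2189, 0.0457]
orientation: [2.289, 2.151, -0.003]
force: [-13.3, -6.5, 8.0]
opening: 0.0198
gripper_force: 55.0
```

```bash
python3 -c "
from st import *
st()"
```

```text
16.2833 [0.6199 0.2189 0.0457] yaw_y deg -3.580741703524605 z [-0.001  -0.0018 -1.    ] F [-13.2813  -6.4552   8.0492] M [-0.6287  2.5055  0.0105] 0.019829008192643036 55.00363111495972 q6 0.32528434325221556
```

>>> arm_command([
  [[0.1,-0.006,0.03,0,0,0],[0.1,-0.006,0.03,0,0,0],[0.1,-0.006,0,0,-0.1,0],[0.1,-0.006,0,0,-0.1,0],[0.1,-0.006,0,0,0,0],[0.1,-0.006,0,0,0,0],[0,0,0,0,0,0],[0,0,0,0,0,0]],
])

```text
t: 16.95
tool_pos: [0.6249, 0.2186, 0.0457]
orientation: [2.288, 2.15, -0.002]
force: [-16.2, -5.1, 8.9]
opening: 0.0196
gripper_force: 55.0
```

```bash
python3 - <<'E'
from st import *
st()
im=eyes.read_camera("wrist");cm=eyes.camera_model("wrist");K=np.array([[cm["fx"],0,cm["cx"]],[0,cm["fy"],cm["cy"]],[0,0,1]])
np.savez("w3.npz",rvec=cm["rvec"],tvec=cm["tvec"],K=K)
cv2.imwrite("pics/w3.png",cv2.resize(im[40:300,270:530],None,fx=2.3,fy=2.3,interpolation=cv2.INTER_CUBIC))
E
```

```text
16.95 [0.6249 0.2186 0.0457] yaw_y deg -3.57635997499459 z [ 0.0005 -0.0019 -1.    ] F [-16.1805  -5.145    8.8773] M [-0.5496  3.0135  0.0495] 0.0195644399719755 55.004501938819885 q6 0.3232168317453096
```

View pics/w3.png

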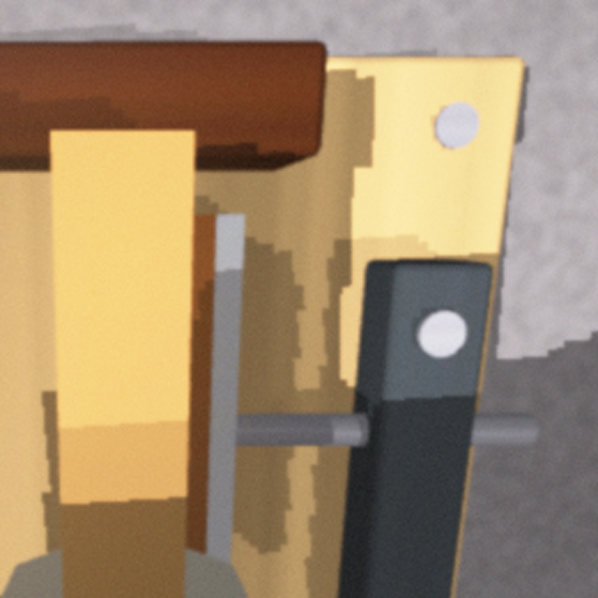

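```bash
python3 - <<'E'
from st import *
d=np.load("w3.npz");cm=dict(rvec=d["rvec"],tvec=d["tvec"],fx=d["K"][0,0],fy=d["K"][1,1],cx=d["K"][0,2],cy=d["K"][1,2])
c=lambda p:crop(p,2.3,(270,40))
yaw=-.058;Ri=R.from_euler('z',-yaw).as_matrix()[:2,:2]
J=lambda p,z:(px2w(cm,c(p),z)[:,:2]-[.602,.211])@Ri.T*1e3
print("bar back edge",J([(245,214),(230,556)],.037),"strip/bar seam",J([(216,214),(206,552)],.037))
print("housing front 81, back 103",J([(397,265),(387,398),(491,265),(472,420)],.039))
print("bed corner 115,125",J([(525,57)],.015),"stop 60: ",J([(326,43),(320,150)],.055))
print("board top right edge, end corners",J([(195,130),(187,498)],.095),J([(51,131)],.095))
E
```

```text
bar back edge [[48.9943 91.894 ]
 [48.5049 12.8039]] strip/bar seam [[42.8016 91.9231]
 [42.6546 13.8839]]
housing front 81, back 103 [[ 81.7919  81.2565]
 [ 82.3249  52.1215]
 [102.0093  81.1601]
 [102.1478  46.9211]]
bed corner 115,125 [[114.758  126.0657]] stop 60:  [[ 59.7723 120.9954]
 [ 59.9034 102.9705]]
board top right edge, end corners [[ 32.9678 102.0932]
 [ 32.8571  48.1353]] [[ 13.0216 102.0564]]
```

>>> arm_command([
  [[0.1,-0.006,0.03,0,0,0],[0.1,-0.006,0.03,0,0,0],[0.06,-0.003,0,0,0,0],[0,0,0,0,0,0],[0,0,0,0,0,0],[0,0,0,0,0,0]],
])

```text
t: 17.5
tool_pos: [0.6269, 0.2184, 0.0458]
orientation: [2.289, 2.15, -0.003]
force: [-17.5, -4.3, 6.8]
opening: 0.0199
gripper_force: 55.0
```

```bash
python3 -c "
from st import *
st()"
```

```text
17.5 [0.6269 0.2184 0.0458] yaw_y deg -3.5728697760963715 z [-0.0008 -0.002  -1.    ] F [-17.5062  -4.2525   6.7566] M [-0.4821  3.114   0.1081] 0.019930890134627167 55.003806352615356 q6 0.3220037174987283
```

>>> arm_command([
  [[0,0,0.04,0,0,0],[0,0,0,0,0,0],[0,0,0,0,0,0],[0,0,0,0,0,0]],
])

```text
t: 17.83
tool_pos: [0.6268, 0.2185, 0.0457]
orientation: [2.289, 2.151, -0.003]
force: [-15.6, -4.7, 4.0]
opening: 0.0197
gripper_force: 55.0
```

```bash
python3 -c "
from st import *
st()"
```

```text
17.8333 [0.6268 0.2185 0.0457] yaw_y deg -3.5708699392530545 z [-0.0009 -0.002  -1.    ] F [-15.5924  -4.7268   3.9938] M [-0.3523  2.9005  0.0081] 0.019740225609582888 55.00196099281311 q6 0.3219885913024534
```

>>> arm_command([
  [[-0.07,0.004,0.01,0,0,0],[0,0,0,0,0,0],[0,0,0,0,0,0],[0,0,0,0,0,0],[0,0,0,0,0,0],[0,0,0,0,0,0]],
])

```text
t: 18.33
tool_pos: [0.6268, 0.2184, 0.0458]
orientation: [2.288, 2.15, -0.002]
force: [-11.8, -4.8, 0.7]
opening: 0.0199
gripper_force: 55.0
```

```bash
python3 - <<'E'
from st import *
st()
im=eyes.read_camera("wrist");cm=eyes.camera_model("wrist");K=np.array([[cm["fx"],0,cm["cx"]],[0,cm["fy"],cm["cy"]],[0,0,1]])
np.savez("w3.npz",rvec=cm["rvec"],tvec=cm["tvec"],K=K)
cv2.imwrite("pics/w4.png",cv2.resize(im[40:300,270:530],None,fx=2.3,fy=2.3,interpolation=cv2.INTER_CUBIC))
E
```

```text
18.3333 [0.6268 0.2184 0.0458] yaw_y deg -3.5795480644231166 z [ 0.0005 -0.0019 -1.    ] F [-11.7563  -4.7681   0.6746] M [-0.3528  2.238   0.0368] 0.019944245828116824 54.99976873397827 q6 0.3223378467166488
```

View pics/w4.png

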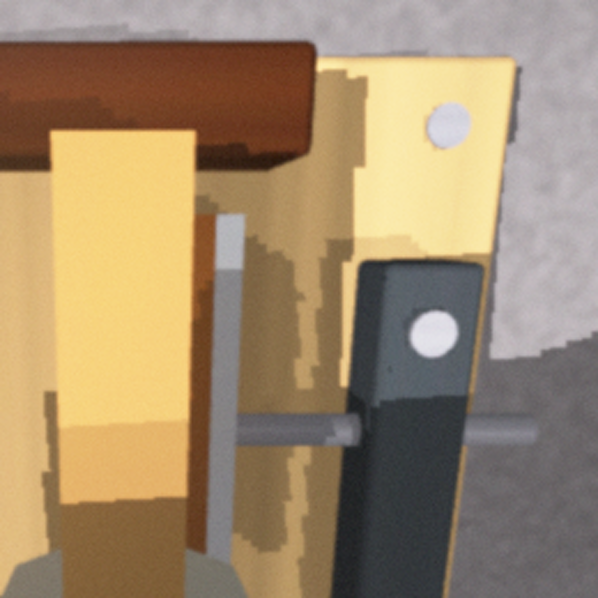

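The board is flat against the fence, which is back about 14.6 mm. In the crop the bar's back edge is at (245,214) and the housing's front edge at (388,265). The board's end is on the stop at (195,130). One steadiness check, then I hand in.

>>> arm_command([
  [[0,0,0,0,0,0],[0,0,0,0,0,0],[0,0,0,0,0,0],[0,0,0,0,0,0],[0,0,0,0,0,0],[0,0,0,0,0,0],[0,0,0,0,0,0],[0,0,0,0,0,0],[0,0,0,0,0,0],[0,0,0,0,0,0],[0,0,0,0,0,0],[0,0,0,0,0,0]],
])

```text
t: 19.38
tool_pos: [0.6268, 0.2185, 0.0458]
orientation: [2.289, 2.15, -0.002]
force: [-10.4, -4.9, 1.8]
opening: 0.0194
gripper_force: 55.0
```

```bash
python3 -c "
from st import *
st()
from plant import ticket
s=monitor.read_state()
if abs(s['tool_pos'][0]-.6268)<.001 and s['force'][2]>-.8: print(ticket.close_job())"
```

```text
19.3833 [0.6268 0.2185 0.0458] yaw_y deg -3.5796563840634876 z [ 0.0004 -0.0019 -1.    ] F [-10.393   -4.9158   1.8159] M [-0.3439  2.2355  0.0623] 0.019360642639162037 54.99979376792908 q6 0.3223701889897159
the job is handed in; nothing more can be done
None
```

I handed the job in at 19.4 s: the long board stands on the jig bed against the end stop, still gripped and pushing the fence with about 10 N, with the fence back about 14.6 of its 30 mm (measured from the wrist camera).

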